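Nudge the battery sled home in a solar radio node

ROBOT

A 7-joint arm with a two-finger parallel gripper is mounted at the origin on the work surface. World frame = base frame: x ahead of the robot, y to its left, z up, the work surface at z = 0. Lengths are in m, angles in degrees, forces in N, time in s.
With the tool pointing down it reaches from about 0.425 to 0.875 m from the base axis. Payload 4.7 kg.
Tool frame: the origin (TCP) lies at the very end of the fingers, on their centre line; the grasp point (between the pads) lies manip.grip_point_offset behind it (manip.grip_point_offset is the distance from the TCP to the grasp point, in m); z points along the fingers, y is the direction in which the jaws open and shut (so a half turn about z gives the same grasp; the last joint's range is limited). The gripper opens to 85 mm and grips with 20 to 120 N. Pads are 22 mm wide; open, the fingers measure 114 mm over their backs; the gripper's body (76 mm by 85 mm) begins 54 mm behind the grasp point. The pads swing forward as they close: fully open they stand 13 mm farther back than shut.
Start: joints at [69.964, 18.392, -4.016, 83.108, 1.295, 78.541, -3.26], TCP at [0.231, -0.607, 0.231] pointing down, gripper open.
Joint ranges: [-163.93, 163.93], [-17.29, 119.83], [-79.2, 71.16], [3.27, 140.29], [-89.18, 269.18], [5.43, 117.66], [-154.24, 154.24]. Speed limits (degrees/s): [147.25, 147.25, 180, 180, 180, 180, 180].

INTERFACE

Orientations are given as a 3x3 rotation matrix whose columns are the frame's x, y, z axes.
In Python, from bench import manip, vision, ticket gives the robot as it stands.
- The arm moves only by the tool servo_tool, never from a script. Its argument "deltas" is a list of rows, each an object with "travel": the shift along the tool's x, y, z in m, a list of three; "delta_rot": the turn, a rotation vector about the tool's x, y, z in rad, a list of three; "claw": the finger opening in m, from 0 to 0.0854. A call has 1 to 10 rows; each row shifts and turns the commanded pose from where the row before left it, along the tool's axes as they then stand; what a row does not reach is not made up. A row lasts 1/12 s, in which the tool goes at most 41.7 mm and 7.16 degrees, less where a joint would pass 70% of its speed; a pose out of reach is approached as far as the arm can. A call is refused whole if a number of a shift passes 0.0417 or a number of a turn 0.125, either way. A call with a gripper value outside its range is refused whole. The fingers move at their own pace and stop on an object; "force" is the grip in N (left out, the last holds). Time passes only in rows, so rows that do not move let the fingers close. It gives the time, the measured TCP pose, the force and the opening at its end, in the units of the state.
- manip.observe(): the state, without advancing time (a new reading comes with each control period).
- vision.snapshot(name): name is "side" or "top"; returns a dict with "frame" (384x512x3 uint8, blue, green, red), "vertical_fov" (degrees; the focal length in pixels is half the picture's height over the tangent of half this angle, whatever the lens; pixels are square), "cx", "cy" (the principal point, pixels), "world_from_camera" (4x4, takes a point from camera to world coordinates). Camera axes: x right, y down, z forward; pixel columns grow to the right and rows downward; lengths in m; the calibration is good to about 2 mm. A picture is of the moment at which its call begins. There is no depth.
- ticket.sign_off(): hands the job in, once; it reports no verdict.
The state is a dict: "time_s": time; "joint_positions": joint angles; "dq": joint speeds; "joint_efforts": joint torques, N m; "tool_pos": TCP position; "orientation": TCP orientation; "contact_force": force on the tool from outside, world axes, zero at the start; "moment": the same for the moment, N m; "grip_width": finger opening in m.
Only numpy, scipy, OpenCV 4.12 (cv2) and the standard library are available. Lean on these libraries where they do the work, as an engineer would, in place of code of your own. Each camera call takes 0.05 s, during which the arm holds its last target.

TASK

Pick up the nylon push stick and with it nudge the orange battery-and-radio sled gently along its bay, a little at a time, until its nose meets the rubber-faced stop hidden under the solar panel. Do not shove or force it, keep the gripper off the bare electronics and leave the other things on the table alone; when the sled is home, lay the stick back in its blue rest.

Things in the scene. Friction and masses are not known exactly. Their poses are not given: they have to be found in the camera images.
- housing: Grey printed housing of a solar radio node, fixed to the table: 220 mm long (x), 102 mm wide (y), 56 mm high. Origin: centre of its underside, on the table, z up. x runs from the open mouth (-110 mm) to the closed end (+110 mm): the way the sled goes in. Floor 10 mm above the table. Two plywood cleats, 18 mm high, flank it at x = +50 mm and reach 82 mm from its centreline.
- bay_mouth (a point): Middle of the housing's mouth, on the bay's floor, 10 mm above the table. From here to the roof's edge (87 mm on) the bay is open at the end and above, 94 mm wide between 4 mm side walls with tops 48 mm above the table and small flanges outside them. Axes as the housing's.
- roof_edge (a point): Middle of the near edge of the solar panel that roofs the rest of the housing (underside 48 mm, top 56 mm above the table). Under it, unseen and not reported, stands the stop, on the centreline: a rubber face 30 mm wide (about 5 N/mm over 3 mm, then hard) on steel, set at another depth every time, 78 to 103 mm beyond this edge. Axes as the housing's.
- sled: Loose orange tray with two blue cells and a green board: 80 mm long (x, along the housing's x), 90 mm wide, 30 mm high, 0.2 to 0.4 kg, on the housing's floor with 2 mm play at each side; it slides with 1 to 5 N of friction. Origin: centre of its underside. The nose that must meet the stop is at x = +40 mm, already under the roof, at the start 20 to 60 mm short of the stop.
- sled_rear (a point): Middle of the sled's flat rear wall (pale patch), 29 mm above the table: where the stick pushes. The wall is 90 mm wide, from 10 to 40 mm above the table, and faces the mouth; it may end up to 23 mm under the roof. Axes as the sled's, x towards the stop. More than about 15 N here is forcing it.
- stick: Push stick, 190 mm long, 0.12 kg, lying level in the rest, its axis 42 mm above the table. Origin: on its axis, at the middle of the black square handle (16 x 16 mm, 70 mm long), the place to grip it from above. x points along the stick to the flat end of its white tip, at x = +125 mm; the round nylon parts are 12 mm in diameter; the tail ends at x = -65 mm.
- rest: Blue fixed tool rest: base 130 x 50 mm, 6 mm thick, with two V saddles at x = -49 and +57 mm that carry the stick's nylon parts either side of its handle. The V mouths are about 30 mm wide, edges about 50 mm above the table. Origin: on the table, under the middle of the stick's handle. With the stick in place their axes agree and the stick's origin is 42 mm above this one.
- bay_cover: Bystander: loose grey bay cover, 98 x 110 x 6 mm, beside the housing; origin at the centre of its underside. Leave it alone.
- pouch_cell: Bystander: silver pouch cell with an orange end, 60 x 42 x 8 mm, loose; origin at the centre of its underside. Leave it alone.
- display: Bystander: green display module with a yellow window, 80 x 36 x 16 mm, loose; origin at the centre of its underside. Leave it alone.
- spare_board: Bystander: blue radio board, 65 x 28 x 11 mm, loose; origin at the centre of its underside. Leave it alone.
- screwdriver: Bystander: screwdriver with a red handle, 150 mm long, loose; origin under its middle. Leave it alone.
- whip_aerial: Bystander: black whip aerial, 175 mm long, 18 mm thick, loose. Leave it alone.
Not all that is in view belongs to the job. What is shaped like the stick but pink or yellow is not meant.

How it is judged (in metres and radians):
On the way, in this order (a step that is already met when the one before it is completed fails the run):
1. the push stick has been taken up out of its rest, in the gripper (distance of stick from where it was at the start of the episode above 0.05 m and contact force between the fingers and stick above 1 N), for 0.2 s.
2. the sled's nose has met the hidden stop (within 1.5 mm) and stands still, with the stick still in the gripper (x of stop_pad_c0 in the frame of sled below 0.0445 m and linear speed of sled below 0.01 m/s and contact force between the fingers and stick above 1 N), for 0.2 s.
At the end, for the whole second after the job is handed in: The sled's nose rests against the hidden stop (gap under 1.5 mm) and the push stick lies at rest in both saddles of its blue rest, within 12 mm of where it lay along the rest, either way round, released (x of stop_pad_c0 in the frame of sled below 0.0445 m and linear speed of each of sled, stick below 0.01 m/s and x of stick in the frame of rest between -0.012 and 0.012 m and horizontal distance between stick and rest below 0.015 m and z of stick in the frame of rest between 0.037 and 0.047 m and angle between the x axis of stick and the x axis of rest, either way round below 0.08 rad); the robot touches nothing.
It fails at once if the sled is forced: the stick presses on it with more than 18 N (contact force between stick and sled above 18 N).
It fails at once if the sled is shoved: it moves faster than 0.15 m/s (linear speed of sled above 0.15 m/s).
It fails at once if the gripper or arm touches the sled (contact force between any of the fingers, the arm and sled above 0.5 N).
It fails at once if a bystander is moved by more than 15 mm (distance of any of bay_cover, pouch_cell, display, spare_board, screwdriver, whip_aerial from where it was at the start of the episode above 0.015 m).
It also fails if it takes over 56 s, if anything falls off the work surface, if the arm or the gripper's body presses on something with over 40 N, if the wrist force passes 120 N, or if a joint passes its speed limit or range.

## Working session

There is one attempt and no reset: what is moved stays moved. The work goes in short steps, Python scripts to look and compute and a tool call to move; the robot and the scene stay as the last step left them, time stands still between calls to the robot, and variables do not carry over. Pictures are saved under pics/ and viewed, and the job is handed in when it is done.

Besides the shell and the picture viewer there is one more tool, called after ">>>" as a command line: name --argument value ..., lists and objects as JSON in quotes. servo_tool: Moves the arm, as the interface text tells. Its arguments: {"type":"object","properties":{"deltas":{"type":"array"},"force":{"type":"number"}},"required":["deltas"]}

```bash
ls; mkdir -p pics
python3 - <<'E'
from bench import manip, vision
import cv2
s=manip.observe(); print(s, manip.grip_point_offset)
for n in("top","side"):
    d=vision.snapshot(n); cv2.imwrite(f"pics/{n}0.png",d["frame"]); print(n,d["vertical_fov"],d["cx"],d["cy"],d["world_from_camera"], [k for k in d])
E
```

```text
pics
{'time_s': 0.0, 'joint_positions': array([69.9655652 , 18.44214687, -4.01470973, 83.17614887,  1.29449719,
       78.54135414, -3.26048301]), 'dq': array([-0.09489767, -0.03613389,  0.00172303, -0.03343737,  0.02619891,
       -0.01942513,  0.04970419]), 'joint_efforts': array([ 3.83045990e-04, -4.93581426e+01, -3.82016944e-01, -3.14330184e+01,
        1.30580176e-02,  1.15579338e-02,  5.80796680e-06]), 'tool_pos': array([ 0.23101867, -0.6069699 ,  0.23017748]), 'orientation': array([[ 9.34559807e-01,  3.55805178e-01, -8.01755594e-04],
       [ 3.55806068e-01, -9.34558016e-01,  1.83186942e-03],
       [-9.74984922e-05, -1.99726104e-03, -9.99998001e-01]]), 'contact_force': array([0.56823381, 0.11502664, 0.77406422]), 'moment': array([-0.06273473, -0.00556332,  0.02832286]), 'grip_width': 0.0853387784881944} 0.0187
top 50.124214451171014 259.19770405861465 185.69538996719766 [[-0.02962237 -0.99079109  0.13211937  0.34605208]
 [-0.99943332  0.03147262  0.01193772  0.05027628]
 [-0.01598593 -0.13169087 -0.99116193  1.14440543]
 [ 0.          0.          0.          1.        ]] ['frame', 'vertical_fov', 'cx', 'cy', 'world_from_camera']
side 46.34076769278188 256.74332046279216 190.0259073777169 [[-0.73822283 -0.50266616  0.44983751 -0.10317303]
 [-0.67450319  0.55848208 -0.48284905  0.69492354]
 [-0.00851431 -0.65986703 -0.75133415  1.05117283]
 [ 0.          0.          0.          1.        ]] ['frame', 'vertical_fov', 'cx', 'cy', 'world_from_camera']
```

View pics/top0.png

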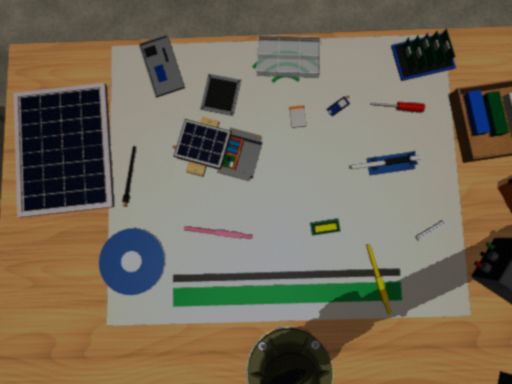

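View pics/side0.png

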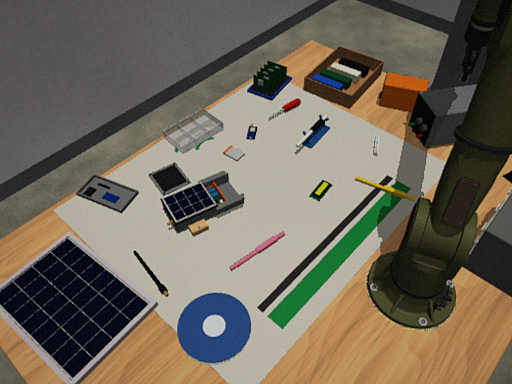

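The top view shows three stick-shaped things: the white/black stick in the blue rest at about (388,163), a pink one at (218,232) and a yellow one at (379,278). The one in the blue rest fits the description. The housing is at (218,148), and its mouth faces right in the picture. I'll check both in close crops.

```bash
cat > h.py <<'E'
from bench import manip, vision
import cv2, numpy as np
def cam(n):
    d=vision.snapshot(n); f=d["frame"].shape[0]/2/np.tan(np.radians(d["vertical_fov"]/2))
    K=np.array([[f,0,d["cx"]],[0,f,d["cy"]],[0,0,1]]); return d["frame"],K,np.array(d["world_from_camera"])
def ray(K,T,uv,z):
    d=T[:3,:3]@np.linalg.inv(K)@np.array([uv[0],uv[1],1.]); o=T[:3,3]
    return o+d*(z-o[2])/d[2]
def proj(K,T,p):
    c=T[:3,:3].T@(np.asarray(p)-T[:3,3]); q=K@c; return q[:2]/q[2]
E
python3 - <<'E'
from h import *
a,K,T=cam("top");b,K2,T2=cam("side")
c1=cv2.resize(a[140:185,340:430],None,fx=8,fy=8,interpolation=cv2.INTER_CUBIC)
c2=cv2.resize(a[110:185,165:270],None,fx=7,fy=7,interpolation=cv2.INTER_CUBIC)
c3=cv2.resize(b[110:160,285:340],None,fx=7,fy=7,interpolation=cv2.INTER_CUBIC)
c4=cv2.resize(b[165:235,155:250],None,fx=7,fy=7,interpolation=cv2.INTER_CUBIC)
for i,c in enumerate((c1,c2,c3,c4)): cv2.imwrite(f"pics/c{i}.png",c)
E
```

```text
(no output)
```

View pics/c0.png

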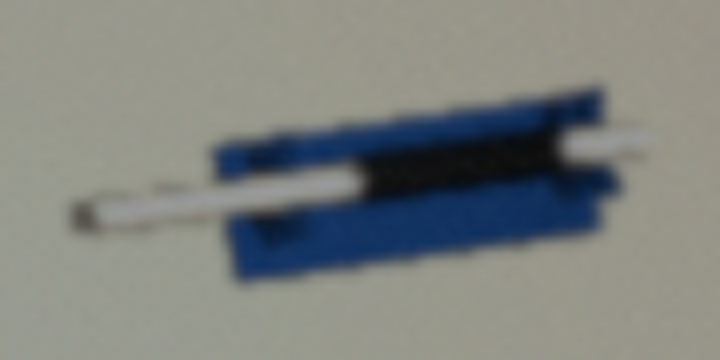

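View pics/c1.png

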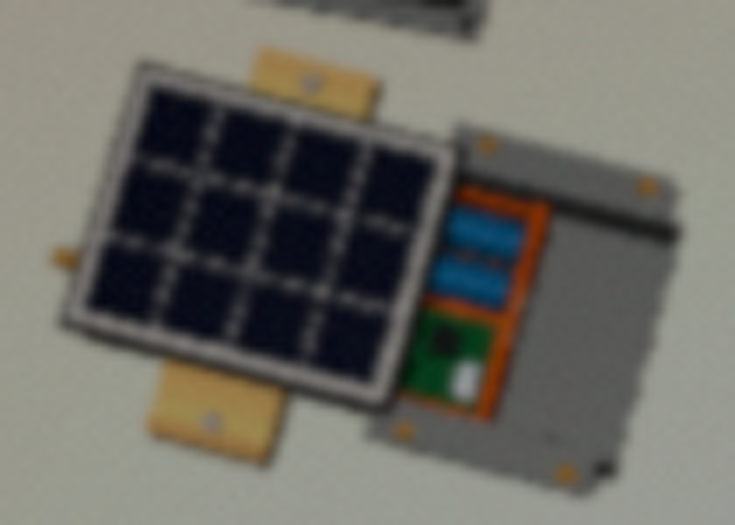

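View pics/c2.png

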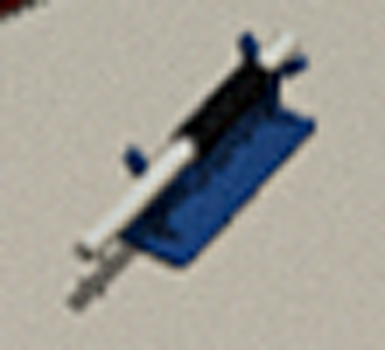

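View pics/c3.png

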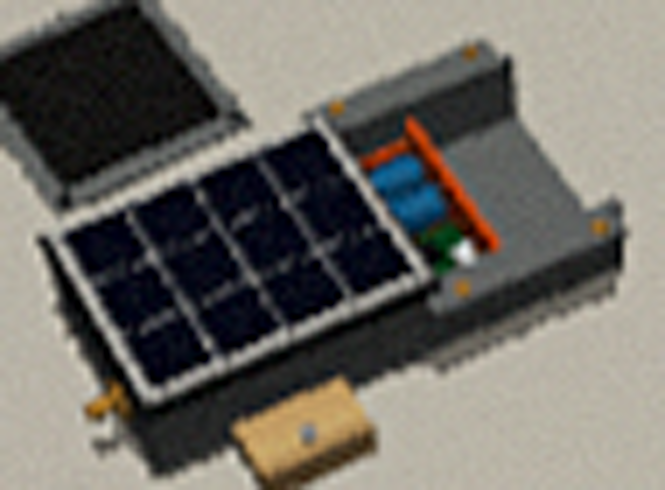

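Run:
```python
from h import *
np.set_printoptions(precision=4,suppress=True)
for n,pts in {"top":{"stick":[(340,140,8),[("tip",75,215,.042),("tail",650,141,.042),("h1",363,181,.050),("h2",562,157,.050)]],
 "house":[(165,110,7),[("TL",140,65,.056),("TR",455,150,.056),("BR",388,405,.056),("BL",62,325,.056),("wall1",548,205,.040),("wall2",490,418,.040),("mouth+",680,238,.048),("mouth-",612,470,.048)]]},
 "side":{"stick":[(285,110,7),[("tip",85,248,.042),("tail",292,42,.042),("h1",190,143,.050),("h2",262,66,.050)]],
 "house":[(155,165,7),[("TR",322,125,.056),("TL",55,240,.056),("BL",150,400,.056),("BR",432,280,.056),("wall1",410,120,.04),("wall2",497,245,.04)]]}}.items():
    a,K,T=cam(n)
    for g,((x0,y0,s),l) in pts.items():
        P={}
        for (nm,u,v,z) in l:
            uv=((u+.5)/s-.5+x0,(v+.5)/s-.5+y0); P[nm]=ray(K,T,uv,z); print(n,g,nm,P[nm])
        an=lambda a,b:np.degrees(np.arctan2(*(P[a]-P[b])[[1,0]]))
        if g=="stick": print("ang",an("tip","tail"),an("h1","h2"),"len",np.linalg.norm(P["tip"]-P["tail"]),"mid",(P["h1"]+P["h2"])/2, "O from ends", P["tail"]+(P["tip"]-P["tail"])*65/190)
        else: print("ang",an("TL","TR"),an("BL","BR"),an("wall1","wall2")+90,"edge ang", an("TR","BR")+90,"roofmid",(P["TR"]+P["BR"])/2,"far",(P["TL"]+P["BL"])/2,"wallmid",(P["wall1"]+P["wall2"])/2,np.linalg.norm(P["wall1"]-P["wall2"]))
```

```text
top stick tip [ 0.538  -0.1817  0.042 ]
top stick tail [ 0.5572 -0.3777  0.042 ]
top stick h1 [ 0.5451 -0.2774  0.05  ]
top stick h2 [ 0.5511 -0.3447  0.05  ]
ang 95.57983484854032 95.11802586123102 len 0.19691809908577176 mid [ 0.5481 -0.311   0.05  ] O from ends [ 0.5506 -0.3106  0.042 ]
top house TL [0.6824 0.2624 0.056 ]
top house TR [0.644  0.1397 0.056 ]
top house BR [0.5441 0.1675 0.056 ]
top house BL [0.5797 0.2933 0.056 ]
top house wall1 [0.6249 0.1048 0.04  ]
top house wall2 [0.5406 0.1295 0.04  ]
top house mouth+ [0.608  0.0532 0.048 ]
top house mouth- [0.5173 0.0822 0.048 ]
ang 72.64108538941952 74.22907325003995 73.67059114197029 edge ang 74.4317161864308 roofmid [0.5941 0.1536 0.056 ] far [0.631  0.2779 0.056 ] wallmid [0.5828 0.1171 0.04  ] 0.08788122532138797
side stick tip [ 0.5362 -0.1864  0.042 ]
side stick tail [ 0.554  -0.3722  0.042 ]
side stick h1 [ 0.54   -0.2703  0.05  ]
side stick h2 [ 0.5488 -0.3391  0.05  ]
ang 95.48973911668769 97.24862976471472 len 0.18666197290859177 mid [ 0.5444 -0.3047  0.05  ] O from ends [ 0.5479 -0.3087  0.042 ]
side house TR [0.6384 0.1458 0.056 ]
side house TL [0.6735 0.2642 0.056 ]
side house BL [0.5806 0.2926 0.056 ]
side house BR [0.5415 0.1742 0.056 ]
side house wall1 [0.624  0.1092 0.04  ]
side house wall2 [0.5453 0.1342 0.04  ]
ang 73.4926554461197 71.74195573896151 72.3873756508264 edge ang 73.63187261875044 roofmid [0.59  0.16  0.056] far [0.6271 0.2784 0.056 ] wallmid [0.5846 0.1217 0.04  ] 0.0825642872619667
```

The crops confirm it. The stick has its white tip at left (349,167), a black handle around (397,161) and its tail at (421,157), and it lies in the blue rest. The sled's rear wall is visible at about 38 mm before the roof edge.

My estimates:
- **Stick:** origin about (0.548, -0.310), yaw about 95.5°.
- **Housing:** yaw about 73.4°.

I'll turn the tool first.

>>> servo_tool --deltas '[{"delta_rot": [0,0,-0.12]},{"delta_rot": [0,0,-0.12]},{"delta_rot": [0,0,-0.12]},{"delta_rot": [0,0,-0.12]},{"delta_rot": [0,0,-0.12]},{"delta_rot": [0,0,-0.12]},{"delta_rot": [0,0,-0.12]},{"delta_rot": [0,0,-0.12]},{"delta_rot": [0,0,-0.12]},{"delta_rot": [0,0,-0.12]}]'

```text
schema error: expected keys travel, delta_rot, claw
```

>>> servo_tool --deltas '[{"travel": [0,0,0],"delta_rot": [0,0,-0.12],"claw": 0.085},{"travel": [0,0,0],"delta_rot": [0,0,-0.12],"claw": 0.085},{"travel": [0,0,0],"delta_rot": [0,0,-0.12],"claw": 0.085},{"travel": [0,0,0],"delta_rot": [0,0,-0.12],"claw": 0.085},{"travel": [0,0,0],"delta_rot": [0,0,-0.12],"claw": 0.085},{"travel": [0,0,0],"delta_rot": [0,0,-0.12],"claw": 0.085},{"travel": [0,0,0],"delta_rot": [0,0,-0.12],"claw": 0.085},{"travel": [0,0,0],"delta_rot": [0,0,-0.12],"claw": 0.085},{"travel": [0,0,0],"delta_rot": [0,0,-0.12],"claw": 0.085},{"travel": [0,0,0],"delta_rot": [0,0,-0.104],"claw": 0.085}]' --force 40

```text
time_s: 1.13
tool_pos: [0.2312, -0.6074, 0.2312]
orientation: [[0.017, 1.0, -0.0], [1.0, -0.017, 0.0], [0.0, -0.0, -1.0]]
contact_force: [0.0, -0.1, -0.1]
grip_width: 0.0851
```

>>> servo_tool --deltas '[{"travel": [0,0,0],"delta_rot": [0,0,-0.118],"claw": 0.085},{"travel": [0.02,0.025,0],"delta_rot": [0,0,0],"claw": 0.085},{"travel": [0.02,0.03,0],"delta_rot": [0,0,0],"claw": 0.085},{"travel": [0.02,0.03,0],"delta_rot": [0,0,0],"claw": 0.085},{"travel": [0.02,0.03,0],"delta_rot": [0,0,0],"claw": 0.085},{"travel": [0.02,0.03,0],"delta_rot": [0,0,0],"claw": 0.085},{"travel": [0.02,0.03,0],"delta_rot": [0,0,0],"claw": 0.085},{"travel": [0.02,0.03,0],"delta_rot": [0,0,0],"claw": 0.085},{"travel": [0.02,0.03,0],"delta_rot": [0,0,0],"claw": 0.085},{"travel": [0.02,0.03,0],"delta_rot": [0,0,0],"claw": 0.085}]'

```text
time_s: 1.97
tool_pos: [0.4791, -0.4019, 0.2315]
orientation: [[-0.095, 0.996, 0.0], [0.996, 0.095, -0.0], [-0.0, 0.0, -1.0]]
contact_force: [0.2, 0.1, 0.4]
grip_width: 0.0849
```

>>> servo_tool --deltas '[{"travel": [0.025,0.025,0],"delta_rot": [0,0,0],"claw": 0.085},{"travel": [0.025,0.025,0],"delta_rot": [0,0,0],"claw": 0.085},{"travel": [0.02,0.02,0.01],"delta_rot": [0,0,0],"claw": 0.085},{"travel": [0.01,0.01,0.02],"delta_rot": [0,0,0],"claw": 0.085},{"travel": [0,0,0.02],"delta_rot": [0,0,0],"claw": 0.085},{"travel": [0,0,0.02],"delta_rot": [0,0,0],"claw": 0.085},{"travel": [0,0,0.01],"delta_rot": [0,0,0],"claw": 0.085},{"travel": [0,0,0],"delta_rot": [0,0,0],"claw": 0.085}]'

```text
time_s: 2.63
tool_pos: [0.5483, -0.3154, 0.1484]
orientation: [[-0.095, 0.996, -0.004], [0.996, 0.095, 0.002], [0.003, -0.004, -1.0]]
contact_force: [-0.4, -0.3, -0.3]
grip_width: 0.0847
```

Run:
```python
from h import *
a,K,T=cam("top");b,K2,T2=cam("side")
cv2.imwrite("pics/t1.png",cv2.resize(a[110:230,330:460],None,fx=5,fy=5,interpolation=cv2.INTER_CUBIC))
cv2.imwrite("pics/s1.png",cv2.resize(b[60:180,260:390],None,fx=5,fy=5,interpolation=cv2.INTER_CUBIC))
s=manip.observe();print(s["tool_pos"],s["orientation"],s["contact_force"])
```

```text
[ 0.55000927 -0.31638725  0.15170319] [[-9.41730169e-02  9.95555842e-01  9.56118025e-05]
 [ 9.95555837e-01  9.41730287e-02 -1.26457075e-04]
 [-1.34899133e-04  8.32780438e-05 -9.99999987e-01]] [ 0.6358132  -0.58967818  1.54828564]
```

View pics/t1.png

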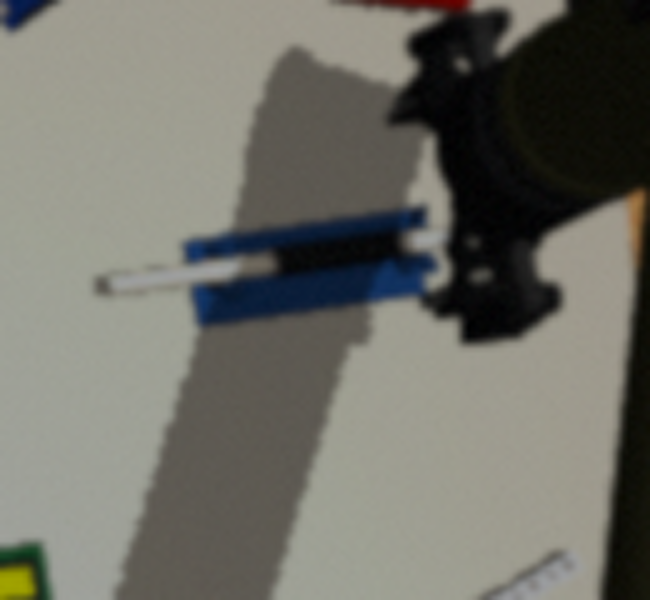

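View pics/s1.png

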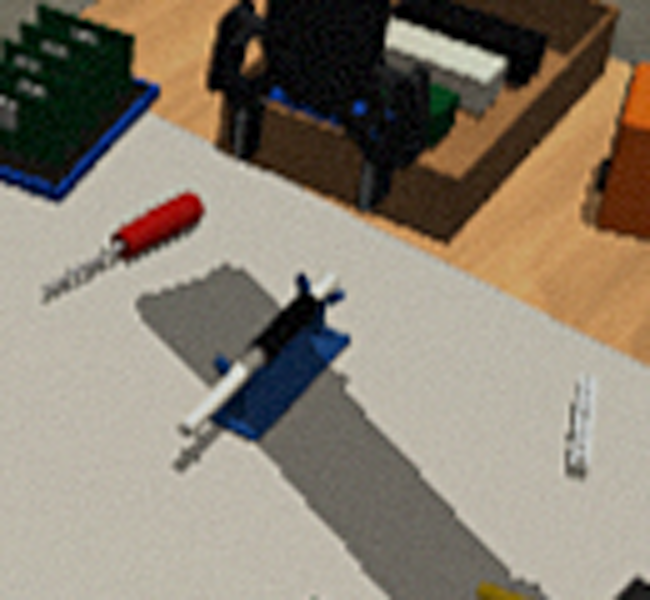

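The stick hasn't moved, and the open fingers (side view, about (240,130) and (370,190)) straddle its line. I'll go down and grip.

>>> servo_tool --deltas '[{"travel": [0,-0.001,0.02],"delta_rot": [0,0,0],"claw": 0.085},{"travel": [0,0,0.025],"delta_rot": [0,0,0],"claw": 0.085},{"travel": [0,0,0.025],"delta_rot": [0,0,0],"claw": 0.085},{"travel": [0,0,0.025],"delta_rot": [0,0,0],"claw": 0.085},{"travel": [0,0,0.02],"delta_rot": [0,0,0],"claw": 0.085},{"travel": [0,0,0.009],"delta_rot": [0,0,0],"claw": 0.085},{"travel": [0,0,0],"delta_rot": [0,0,0],"claw": 0.085},{"travel": [0,0,0],"delta_rot": [0,0,0],"claw": 0.085}]'

```text
time_s: 3.4
tool_pos: [0.5499, -0.3166, 0.0287]
orientation: [[-0.094, 0.996, 0.002], [0.996, 0.094, -0.001], [-0.001, 0.001, -1.0]]
contact_force: [-0.5, -0.5, 0.6]
grip_width: 0.0855
```

>>> servo_tool --deltas '[{"travel": [0,0,0],"delta_rot": [0,0,0],"claw": 0.04},{"travel": [0,0,0],"delta_rot": [0,0,0],"claw": 0.04},{"travel": [0,0,0],"delta_rot": [0,0,0],"claw": 0.04},{"travel": [0,0,0],"delta_rot": [0,0,0],"claw": 0.025},{"travel": [0,0,0],"delta_rot": [0,0,0],"claw": 0.01},{"travel": [0,0,0],"delta_rot": [0,0,0],"claw": 0.0},{"travel": [0,0,0],"delta_rot": [0,0,0],"claw": 0.0},{"travel": [0,0,0],"delta_rot": [0,0,0],"claw": 0.0},{"travel": [0,0,0],"delta_rot": [0,0,0],"claw": 0.0},{"travel": [0,0,0],"delta_rot": [0,0,0],"claw": 0.0}]' --force 50

```text
time_s: 4.23
tool_pos: [0.5506, -0.316, 0.0283]
orientation: [[-0.096, 0.995, 0.003], [0.995, 0.096, -0.001], [-0.001, 0.003, -1.0]]
contact_force: [4.0, 0.9, 4.0]
grip_width: 0.0149
```

Run:
```python
from h import *
a,K,T=cam("top");b,K2,T2=cam("side")
cv2.imwrite("pics/s2.png",cv2.resize(b[60:180,260:390],None,fx=5,fy=5,interpolation=cv2.INTER_CUBIC))
s=manip.observe();print(s["tool_pos"],s["orientation"],s["contact_force"],s["moment"],s["grip_width"])
```

```text
[ 0.55054471 -0.31597122  0.02818513] [[-9.56954399e-02  9.95406775e-01  2.78105118e-03]
 [ 9.95410069e-01  9.56980543e-02 -8.22398710e-04]
 [-1.08476243e-03  2.68958654e-03 -9.99995795e-01]] [5.4747701  0.47181712 4.93819942] [ 0.04825225 -1.06383222  0.25789904] 0.014825216676251335
```

View pics/s2.png

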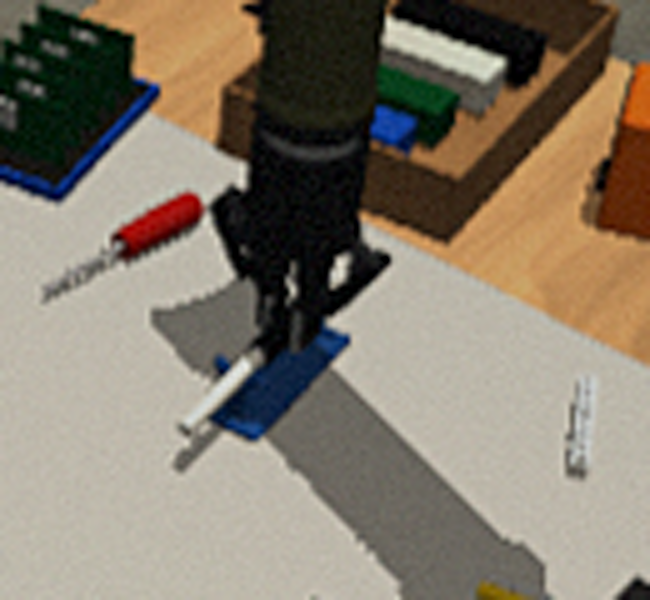

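Gripped at 14.8 mm opening. The reference TCP pose for putting the stick back is (0.5505, -0.316, 0.0282), yaw 95.5°. Now I'll lift.

>>> servo_tool --deltas '[{"travel": [0,0,-0.005],"delta_rot": [0,0,0],"claw": 0.0},{"travel": [0,0,-0.01],"delta_rot": [0,0,0],"claw": 0.0},{"travel": [0,0,-0.015],"delta_rot": [0,0,0],"claw": 0.0},{"travel": [0,0,-0.02],"delta_rot": [0,0,0],"claw": 0.0},{"travel": [0,0,-0.02],"delta_rot": [0,0,0],"claw": 0.0},{"travel": [0,0,-0.02],"delta_rot": [0,0,0],"claw": 0.0},{"travel": [0,0,-0.01],"delta_rot": [0,0,0],"claw": 0.0},{"travel": [0,0,0],"delta_rot": [0,0,0],"claw": 0.0},{"travel": [0,0,0],"delta_rot": [0,0,0],"claw": 0.0},{"travel": [0,0,0],"delta_rot": [0,0,0],"claw": 0.0}]'

```text
time_s: 5.17
tool_pos: [0.5476, -0.3158, 0.1256]
orientation: [[-0.094, 0.996, -0.003], [0.996, 0.094, 0.001], [0.002, -0.003, -1.0]]
contact_force: [0.8, -0.6, -0.7]
grip_width: 0.0149
```

>>> servo_tool --deltas '[{"travel": [0,0,0],"delta_rot": [0,0,0.05],"claw": 0.0},{"travel": [0,0,0],"delta_rot": [0,0,0.09],"claw": 0.0},{"travel": [0,0,0],"delta_rot": [0,0,0.1],"claw": 0.0},{"travel": [0,0,0],"delta_rot": [0,0,0.09],"claw": 0.0},{"travel": [0,0,0],"delta_rot": [0,0,0.056],"claw": 0.0},{"travel": [0,0,0],"delta_rot": [0,0,0],"claw": 0.0},{"travel": [0.01,-0.004,0],"delta_rot": [0,0,0],"claw": 0.0},{"travel": [0.025,-0.01,0],"delta_rot": [0,0,0],"claw": 0.0},{"travel": [0.03,-0.01,0],"delta_rot": [0,0,0],"claw": 0.0},{"travel": [0.03,-0.01,0],"delta_rot": [0,0,0],"claw": 0.0}]'

```text
time_s: 6.0
tool_pos: [0.5427, -0.2136, 0.1263]
orientation: [[0.286, 0.958, -0.002], [0.958, -0.286, 0.001], [0.0, -0.002, -1.0]]
contact_force: [0.6, 0.8, -0.9]
grip_width: 0.0149
```

>>> servo_tool --deltas '[{"travel": [0.03,-0.01,0],"delta_rot": [0,0,0],"claw": 0.0},{"travel": [0.03,-0.01,0],"delta_rot": [0,0,0],"claw": 0.0},{"travel": [0.03,-0.01,0],"delta_rot": [0,0,0],"claw": 0.0},{"travel": [0.03,-0.01,0],"delta_rot": [0,0,0],"claw": 0.0},{"travel": [0.03,-0.01,0],"delta_rot": [0,0,0],"claw": 0.0},{"travel": [0.02,-0.007,0],"delta_rot": [0,0,0],"claw": 0.0},{"travel": [0.01,-0.003,0],"delta_rot": [0,0,0],"claw": 0.0},{"travel": [0,0,0],"delta_rot": [0,0,0],"claw": 0.0},{"travel": [0,0,0],"delta_rot": [0,0,0],"claw": 0.0},{"travel": [0,0,0],"delta_rot": [0,0,0],"claw": 0.0}]'

```text
time_s: 6.83
tool_pos: [0.5378, -0.0278, 0.127]
orientation: [[0.289, 0.957, -0.001], [0.957, -0.289, -0.001], [-0.001, -0.0, -1.0]]
contact_force: [0.3, -0.5, -2.0]
grip_width: 0.015
```

Run:
```python
from h import *
a,K,T=cam("top");b,K2,T2=cam("side")
cv2.imwrite("pics/t3.png",cv2.resize(a[100:230,170:310],None,fx=5,fy=5,interpolation=cv2.INTER_CUBIC))
cv2.imwrite("pics/s3.png",cv2.resize(b[100:240,150:310],None,fx=5,fy=5,interpolation=cv2.INTER_CUBIC))
s=manip.observe();print(s["tool_pos"],s["orientation"],s["contact_force"],s["moment"],s["grip_width"])
```

```text
[ 0.53786157 -0.02788108  0.12704069] [[ 2.89836985e-01  9.57075926e-01 -4.39750433e-04]
 [ 9.57075725e-01 -2.89837228e-01 -6.61860779e-04]
 [-7.60907064e-04 -2.29042732e-04 -9.99999684e-01]] [ 0.30180872  0.51421124 -1.0879677 ] [-0.00232144  0.03180038  0.02055078] 0.015021242739637097
```

View pics/t3.png

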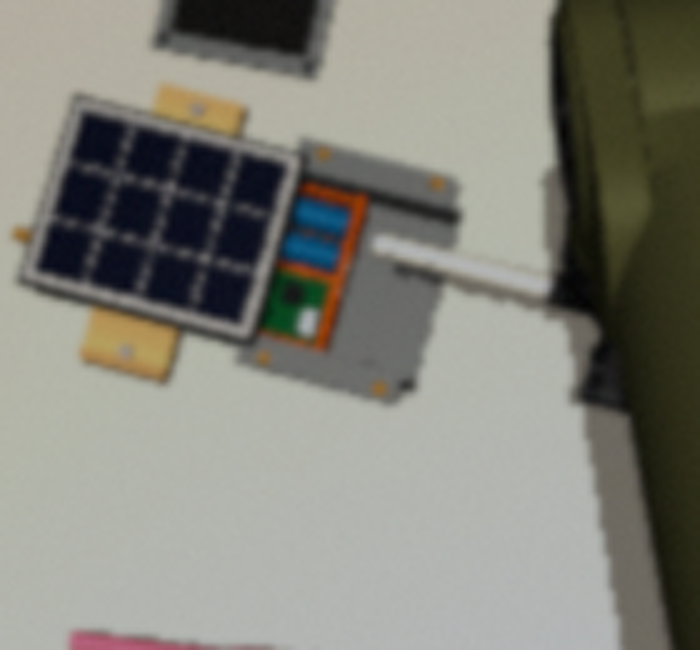

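View pics/s3.png

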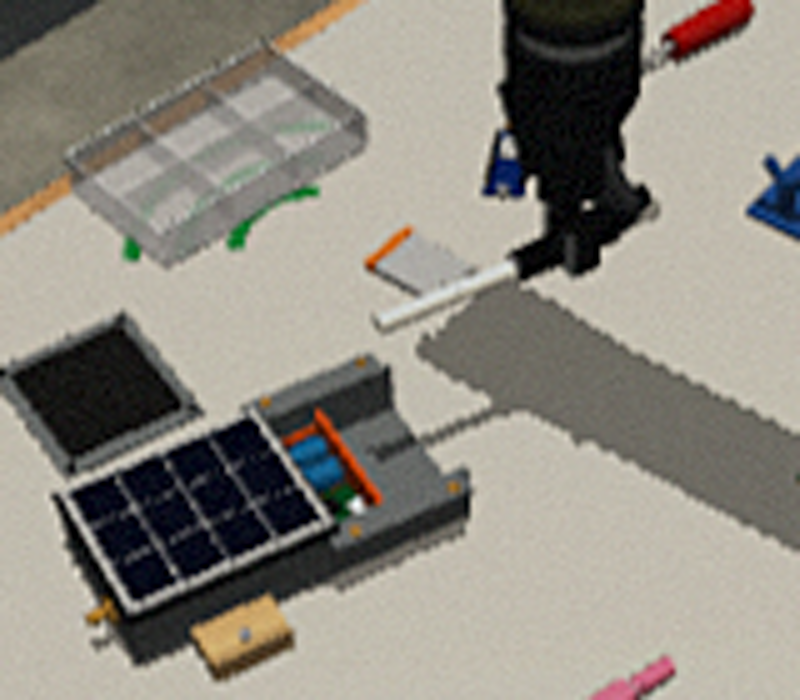

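The stick is held level, with its tip at top-crop (375,245) and side-crop (378,322), above the bay behind the orange wall. I'll triangulate the tip.

Run:
```python
from h import *
a,K,T=cam("top");b,K2,T2=cam("side")
P1=K@np.linalg.inv(T)[:3];P2=K2@np.linalg.inv(T2)[:3]
def tri(p,q):
    X=cv2.triangulatePoints(P1,P2,np.array(p,float).reshape(2,1),np.array(q,float).reshape(2,1)).ravel();return X[:3]/X[3]
t=lambda u,v:((u+.5)/5-.5+170,(v+.5)/5-.5+100)
s=lambda u,v:((u+.5)/5-.5+150,(v+.5)/5-.5+100)
print(tri(t(377,246),s(380,323)))
print("along stick",tri(t(548,287),s(518,266)))
print("exp",manip.observe()["tool_pos"]+np.array([.29*.1315,.957*.1315,.0138]))
# wall top ends
w1=tri(t(363,194),s(322,413));w2=tri(t(326,347),s(377,500));print("wall",w1,w2,(w1+w2)/2)
for nm,p,q in(("roof+",(303,153),(252,410)),("roof-",(257,338),(332,525)),("far+",(75,97),(60,497)),("far-",(20,278),(132,612)),("scr a",(323,154),(265,402)),("scr b",(438,184),(361,363)),("scr c",(264,358),(355,530)),("scr d",(379,388),(454,487))): print(nm,tri(t(*p),s(*q)))
```

```text
[0.57477355 0.09547587 0.13889382]
along stick [0.54928628 0.00955276 0.13912181]
exp [0.57603831 0.09860354 0.14094363]
wall [0.62643747 0.1058487  0.03371063] [0.54553296 0.13164921 0.03635753] [0.58598521 0.11874896 0.03503408]
roof+ [0.64932143 0.13895299 0.04603921]
roof- [0.54870387 0.16738125 0.04329779]
far+ [0.68322412 0.26299188 0.04729762]
far- [0.5816241  0.29277752 0.05424866]
scr a [0.64904185 0.12825032 0.04466293]
scr b [0.63005429 0.06524387 0.04333714]
scr c [0.53597022 0.1626677  0.04524775]
scr d [0.51710933 0.10023406 0.0441856 ]
```

Relative to the bay's centreline (the screws), the stick is about 2.5 mm to one side and the tip is about 24 mm from the wall. I'll go down with that correction.

>>> servo_tool --deltas '[{"travel": [0,0.0025,0.01],"delta_rot": [0,0,0],"claw": 0.0},{"travel": [0,0,0.02],"delta_rot": [0,0,0],"claw": 0.0},{"travel": [0,0,0.02],"delta_rot": [0,0,0],"claw": 0.0},{"travel": [0,0,0.02],"delta_rot": [0,0,0],"claw": 0.0},{"travel": [0,0,0.015],"delta_rot": [0,0,0],"claw": 0.0},{"travel": [0,0,0.015],"delta_rot": [0,0,0],"claw": 0.0},{"travel": [0,0,0.007],"delta_rot": [0,0,0],"claw": 0.0},{"travel": [0,0,0.005],"delta_rot": [0,0,0],"claw": 0.0},{"travel": [0,0,0],"delta_rot": [0,0,0],"claw": 0.0},{"travel": [0,0,0],"delta_rot": [0,0,0],"claw": 0.0}]'

```text
time_s: 7.87
tool_pos: [0.5407, -0.0264, 0.0156]
orientation: [[0.287, 0.958, 0.0], [0.958, -0.287, -0.0], [0.0, 0.0, -1.0]]
contact_force: [0.5, 0.4, 0.0]
grip_width: 0.0148
```

Run:
```python
from h import *
a,K,T=cam("top");b,K2,T2=cam("side")
cv2.imwrite("pics/t4.png",cv2.resize(a[100:230,170:310],None,fx=5,fy=5,interpolation=cv2.INTER_CUBIC))
cv2.imwrite("pics/s4.png",cv2.resize(b[130:240,150:310],None,fx=5,fy=5,interpolation=cv2.INTER_CUBIC))
s=manip.observe();print(s["tool_pos"],s["orientation"][:,0],s["contact_force"],s["moment"],s["grip_width"])
```

```text
[ 0.54115494 -0.02640054  0.01621908] [2.86952376e-01 9.57944825e-01 2.13095053e-04] [ 0.08890179  0.46416446 -0.84088811] [0.03483386 0.02280157 0.00381926] 0.014895860772179805
```

View pics/t4.png

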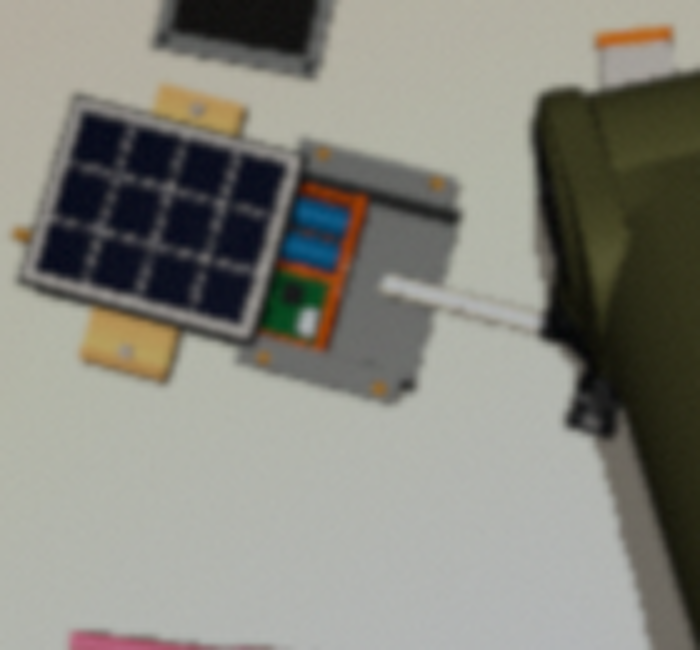

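View pics/s4.png

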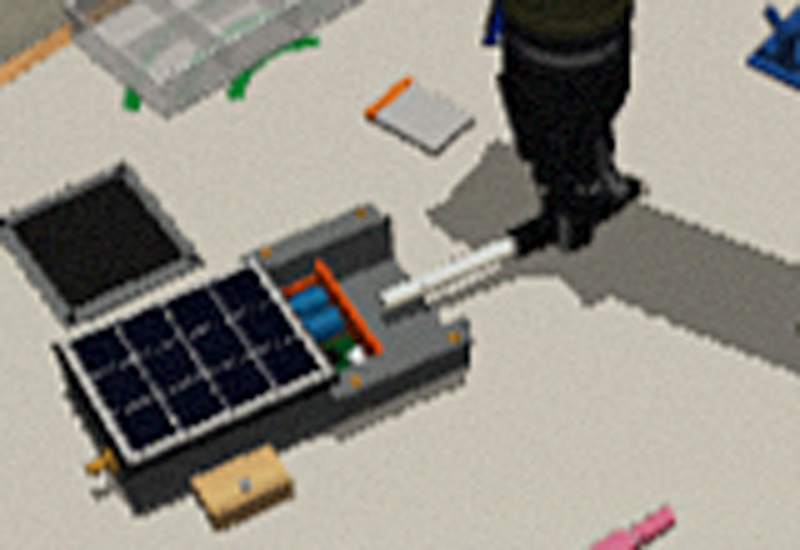

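The stick is level on the centreline, with its tip at top-crop (383,285) and the wall at (345,275). I'll close the gap, then creep.

>>> servo_tool --deltas '[{"travel": [0.002,0,0.0005],"delta_rot": [0,0,0],"claw": 0.0},{"travel": [0.002,0,0],"delta_rot": [0,0,0],"claw": 0.0},{"travel": [0.002,0,0],"delta_rot": [0,0,0],"claw": 0.0},{"travel": [0.002,0,0],"delta_rot": [0,0,0],"claw": 0.0},{"travel": [0.002,0,0],"delta_rot": [0,0,0],"claw": 0.0},{"travel": [0.002,0,0],"delta_rot": [0,0,0],"claw": 0.0},{"travel": [0.002,0,0],"delta_rot": [0,0,0],"claw": 0.0},{"travel": [0.001,0,0],"delta_rot": [0,0,0],"claw": 0.0},{"travel": [0.001,0,0],"delta_rot": [0,0,0],"claw": 0.0},{"travel": [0.001,0,0],"delta_rot": [0,0,0],"claw": 0.0}]'

```text
time_s: 8.8
tool_pos: [0.5452, -0.01, 0.0148]
orientation: [[0.287, 0.958, -0.0], [0.958, -0.287, -0.0], [-0.0, -0.0, -1.0]]
contact_force: [0.9, 0.4, -0.9]
grip_width: 0.0152
```

>>> servo_tool --deltas '[{"travel": [0.001,0,0],"delta_rot": [0,0,0],"claw": 0.0},{"travel": [0.001,0,0],"delta_rot": [0,0,0],"claw": 0.0},{"travel": [0.001,0,0],"delta_rot": [0,0,0],"claw": 0.0},{"travel": [0.001,0,0],"delta_rot": [0,0,0],"claw": 0.0},{"travel": [0.001,0,0],"delta_rot": [0,0,0],"claw": 0.0}]'

```text
time_s: 9.22
tool_pos: [0.5464, -0.0058, 0.0147]
orientation: [[0.287, 0.958, -0.0], [0.958, -0.287, -0.001], [-0.001, -0.0, -1.0]]
contact_force: [-0.9, -2.4, -1.2]
grip_width: 0.0148
```

>>> servo_tool --deltas '[{"travel": [0.001,0,0],"delta_rot": [0,0,0],"claw": 0.0},{"travel": [0.001,0,0],"delta_rot": [0,0,0],"claw": 0.0},{"travel": [0.001,0,0],"delta_rot": [0,0,0],"claw": 0.0},{"travel": [0.001,0,0],"delta_rot": [0,0,0],"claw": 0.0},{"travel": [0.001,0,0],"delta_rot": [0,0,0],"claw": 0.0}]'

```text
time_s: 9.63
tool_pos: [0.548, -0.0005, 0.0148]
orientation: [[0.287, 0.958, -0.0], [0.958, -0.287, -0.0], [-0.0, -0.0, -1.0]]
contact_force: [-0.5, -2.4, -1.6]
grip_width: 0.0149
```

Contact shows as about 2.5 N of sliding friction. I'll keep nudging.

>>> servo_tool --deltas '[{"travel": [0.0015,0,0],"delta_rot": [0,0,0],"claw": 0.0},{"travel": [0.0015,0,0],"delta_rot": [0,0,0],"claw": 0.0},{"travel": [0.0015,0,0],"delta_rot": [0,0,0],"claw": 0.0},{"travel": [0.0015,0,0],"delta_rot": [0,0,0],"claw": 0.0},{"travel": [0.0015,0,0],"delta_rot": [0,0,0],"claw": 0.0},{"travel": [0.0015,0,0],"delta_rot": [0,0,0],"claw": 0.0},{"travel": [0.0015,0,0],"delta_rot": [0,0,0],"claw": 0.0}]'

```text
time_s: 10.22
tool_pos: [0.5511, 0.0098, 0.0148]
orientation: [[0.287, 0.958, -0.0], [0.958, -0.287, -0.0], [-0.0, -0.0, -1.0]]
contact_force: [0.4, -1.5, -0.6]
grip_width: 0.015
```

>>> servo_tool --deltas '[{"travel": [0.001,0,0],"delta_rot": [0,0,0],"claw": 0.0},{"travel": [0.001,0,0],"delta_rot": [0,0,0],"claw": 0.0},{"travel": [0.001,0,0],"delta_rot": [0,0,0],"claw": 0.0},{"travel": [0.001,0,0],"delta_rot": [0,0,0],"claw": 0.0}]'

```text
time_s: 10.55
tool_pos: [0.5522, 0.0135, 0.0148]
orientation: [[0.287, 0.958, -0.0], [0.958, -0.287, -0.0], [-0.0, -0.0, -1.0]]
contact_force: [0.0, -1.1, -0.7]
grip_width: 0.0148
```

>>> servo_tool --deltas '[{"travel": [0.001,0,0],"delta_rot": [0,0,0],"claw": 0.0},{"travel": [0.001,0,0],"delta_rot": [0,0,0],"claw": 0.0}]'

```text
time_s: 10.72
tool_pos: [0.5528, 0.0154, 0.0148]
orientation: [[0.287, 0.958, -0.0], [0.958, -0.287, -0.0], [-0.0, 0.0, -1.0]]
contact_force: [-1.2, -1.4, -2.0]
grip_width: 0.0146
```

Run:
```python
from h import *
a,K,T=cam("top");b,K2,T2=cam("side")
cv2.imwrite("pics/t5.png",cv2.resize(a[100:230,170:310],None,fx=5,fy=5,interpolation=cv2.INTER_CUBIC))
s=manip.observe();print(s["tool_pos"],s["orientation"][:,0],s["contact_force"],s["moment"],s["grip_width"])
```

```text
[0.55289221 0.01566861 0.01482113] [2.86703861e-01 9.58019213e-01 2.90794665e-04] [ 0.65235901 -1.42903754 -1.05882529] [-0.16100573  0.02896708  0.04650496] 0.014388291549605912
```

View pics/t5.png

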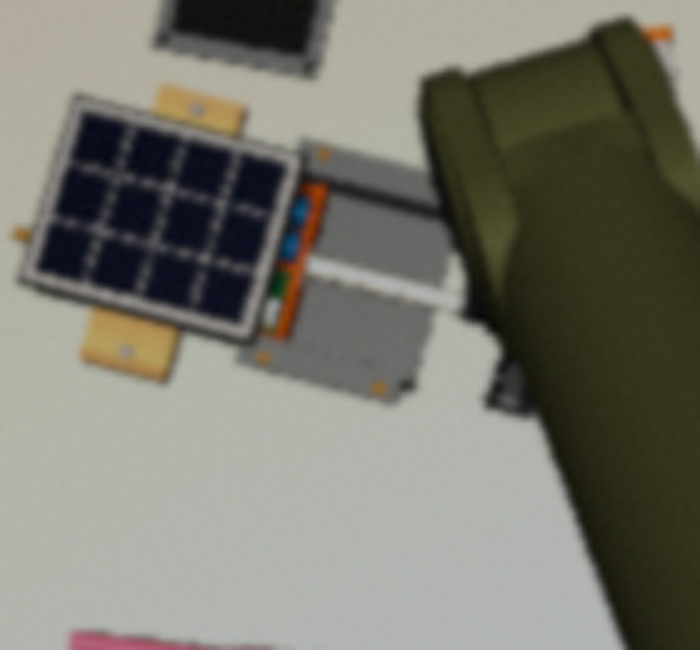

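The wall is now at top-crop (305,262), still squarely pushed, about 16 mm short of the roof edge. The stop can be no nearer than about 12 mm from here.

>>> servo_tool --deltas '[{"travel": [0.0015,0,0],"delta_rot": [0,0,0],"claw": 0.0},{"travel": [0.0015,0,0],"delta_rot": [0,0,0],"claw": 0.0},{"travel": [0.0015,0,0],"delta_rot": [0,0,0],"claw": 0.0},{"travel": [0.0015,0,0],"delta_rot": [0,0,0],"claw": 0.0},{"travel": [0.001,0,0],"delta_rot": [0,0,0],"claw": 0.0},{"travel": [0.001,0,0],"delta_rot": [0,0,0],"claw": 0.0}]'

```text
time_s: 11.32
tool_pos: [0.5551, 0.0232, 0.0148]
orientation: [[0.287, 0.958, -0.0], [0.958, -0.287, -0.0], [-0.0, -0.0, -1.0]]
contact_force: [-0.7, -2.0, -1.7]
grip_width: 0.0149
```

>>> servo_tool --deltas '[{"travel": [0.001,0,0],"delta_rot": [0,0,0],"claw": 0.0},{"travel": [0.001,0,0],"delta_rot": [0,0,0],"claw": 0.0}]'

```text
time_s: 11.48
tool_pos: [0.5556, 0.0249, 0.0148]
orientation: [[0.287, 0.958, -0.0], [0.958, -0.287, -0.0], [-0.0, -0.0, -1.0]]
contact_force: [-0.5, -2.6, -1.1]
grip_width: 0.0145
```

>>> servo_tool --deltas '[{"travel": [0.001,0,0],"delta_rot": [0,0,0],"claw": 0.0},{"travel": [0.001,0,0],"delta_rot": [0,0,0],"claw": 0.0}]'

```text
time_s: 11.65
tool_pos: [0.5562, 0.0269, 0.0148]
orientation: [[0.287, 0.958, -0.0], [0.958, -0.287, -0.0], [-0.0, -0.0, -1.0]]
contact_force: [-0.6, -1.8, -1.4]
grip_width: 0.015
```

>>> servo_tool --deltas '[{"travel": [0.001,0,0],"delta_rot": [0,0,0],"claw": 0.0},{"travel": [0.001,0,0],"delta_rot": [0,0,0],"claw": 0.0}]'

```text
time_s: 11.82
tool_pos: [0.5564, 0.0278, 0.0147]
orientation: [[0.287, 0.958, -0.001], [0.958, -0.287, -0.001], [-0.002, -0.001, -1.0]]
contact_force: [-1.6, -4.8, -0.5]
grip_width: 0.0153
```

>>> servo_tool --deltas '[{"travel": [0,0,0],"delta_rot": [0,0,0],"claw": 0.0},{"travel": [0,0,0],"delta_rot": [0,0,0],"claw": 0.0}]'

```text
time_s: 11.98
tool_pos: [0.5564, 0.0279, 0.0146]
orientation: [[0.287, 0.958, -0.001], [0.958, -0.287, -0.001], [-0.001, -0.001, -1.0]]
contact_force: [-3.2, -4.6, -0.0]
grip_width: 0.0146
```

>>> servo_tool --deltas '[{"travel": [0.0005,0,0],"delta_rot": [0,0,0],"claw": 0.0},{"travel": [0.0005,0,0],"delta_rot": [0,0,0],"claw": 0.0},{"travel": [0,0,0],"delta_rot": [0,0,0],"claw": 0.0}]'

```text
time_s: 12.23
tool_pos: [0.5565, 0.0282, 0.0146]
orientation: [[0.288, 0.958, -0.001], [0.958, -0.288, -0.002], [-0.002, -0.001, -1.0]]
contact_force: [-2.7, -5.8, -0.4]
grip_width: 0.015
```

The force has gone from about 2.2 N to 6.4 N and the sled has nearly stopped, which looks like the rubber. I'll check where it stands.

Run:
```python
from h import *
a,K,T=cam("top");b,K2,T2=cam("side")
cv2.imwrite("pics/t6.png",cv2.resize(a[110:190,195:285],None,fx=8,fy=8,interpolation=cv2.INTER_CUBIC))
cv2.imwrite("pics/s6.png",cv2.resize(b[160:230,170:270],None,fx=8,fy=8,interpolation=cv2.INTER_CUBIC))
s=manip.observe();print(s["tool_pos"],s["orientation"][:,0],s["contact_force"],s["moment"],s["grip_width"])
```

```text
[0.55650213 0.0282112  0.01456362] [ 0.28764776  0.95773391 -0.00212702] [-2.48057705 -5.28780888 -0.0331284 ] [-1.07696602  0.44947768  0.06677386] 0.014932669032805414
```

View pics/t6.png

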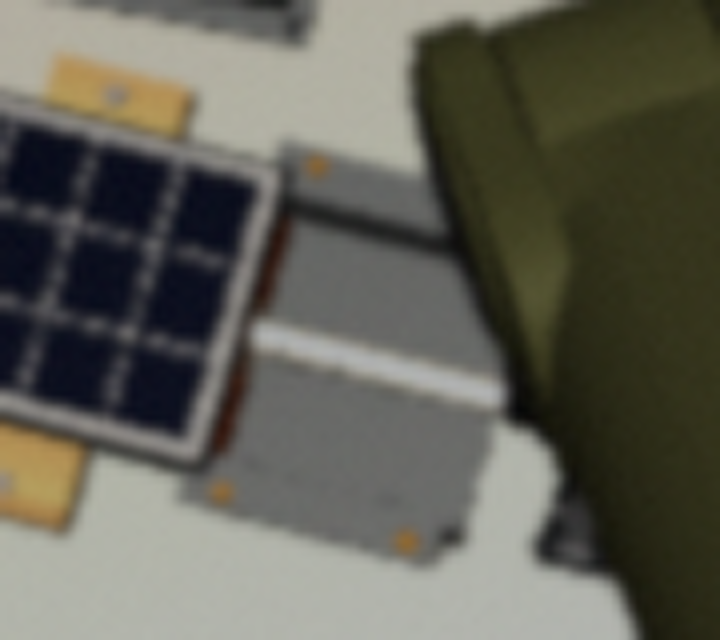

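View pics/s6.png

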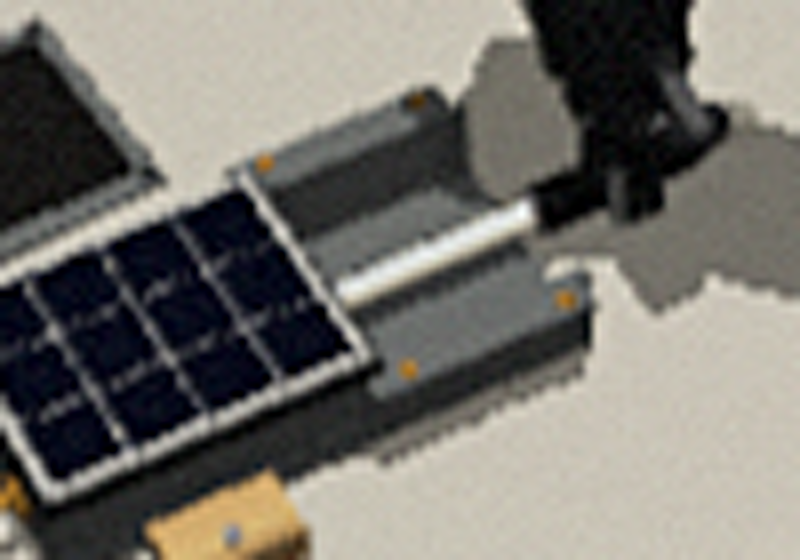

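The wall sits at about the roof's edge (top-crop (275,265) and (230,410)), squarely, within the possible range. A little more pressure will show whether this is rubber (stiff) or a sled that still slides.

>>> servo_tool --deltas '[{"travel": [0.0005,0,0],"delta_rot": [0,0,0],"claw": 0.0},{"travel": [0.0005,0,0],"delta_rot": [0,0,0],"claw": 0.0},{"travel": [0.0005,0,0],"delta_rot": [0,0,0],"claw": 0.0},{"travel": [0,0,0],"delta_rot": [0,0,0],"claw": 0.0},{"travel": [0,0,0],"delta_rot": [0,0,0],"claw": 0.0}]'

```text
time_s: 12.75
tool_pos: [0.5566, 0.0286, 0.0144]
orientation: [[0.288, 0.958, -0.002], [0.958, -0.288, -0.003], [-0.004, -0.001, -1.0]]
contact_force: [-2.9, -8.2, 0.3]
grip_width: 0.0149
```

The force is 8.7 N after another 0.4 mm. That is the rubber's roughly 5 N/mm, so the sled is home. I'll hold briefly, then ease off and back out.

>>> servo_tool --deltas '[{"travel": [0,0,0],"delta_rot": [0,0,0],"claw": 0.0},{"travel": [0,0,0],"delta_rot": [0,0,0],"claw": 0.0},{"travel": [0,0,0],"delta_rot": [0,0,0],"claw": 0.0},{"travel": [-0.001,0,0],"delta_rot": [0,0,0],"claw": 0.0},{"travel": [-0.001,0,0],"delta_rot": [0,0,0],"claw": 0.0},{"travel": [-0.001,0,0],"delta_rot": [0,0,0],"claw": 0.0},{"travel": [-0.001,0,0],"delta_rot": [0,0,0],"claw": 0.0},{"travel": [-0.002,0,0],"delta_rot": [0,0,0],"claw": 0.0},{"travel": [-0.004,0,0],"delta_rot": [0,0,0],"claw": 0.0},{"travel": [-0.006,0,0],"delta_rot": [0,0,0],"claw": 0.0}]'

```text
time_s: 13.58
tool_pos: [0.5534, 0.0172, 0.0151]
orientation: [[0.285, 0.958, 0.001], [0.958, -0.285, 0.002], [0.002, 0.001, -1.0]]
contact_force: [-0.2, 0.2, -1.7]
grip_width: 0.0148
```

>>> servo_tool --deltas '[{"travel": [-0.01,0,0],"delta_rot": [0,0,0],"claw": 0.0},{"travel": [-0.015,0,0],"delta_rot": [0,0,0],"claw": 0.0},{"travel": [-0.015,0,-0.005],"delta_rot": [0,0,0],"claw": 0.0},{"travel": [-0.01,0,-0.015],"delta_rot": [0,0,0],"claw": 0.0},{"travel": [0,0,-0.02],"delta_rot": [0,0,0],"claw": 0.0},{"travel": [0,0,-0.02],"delta_rot": [0,0,0],"claw": 0.0},{"travel": [0,0,-0.02],"delta_rot": [0,0,0],"claw": 0.0},{"travel": [0,0,-0.02],"delta_rot": [0,0,0],"claw": 0.0},{"travel": [0,0,-0.01],"delta_rot": [0,0,0],"claw": 0.0},{"travel": [0,0,0],"delta_rot": [0,0,0],"claw": 0.0}]'

```text
time_s: 14.42
tool_pos: [0.5403, -0.0327, 0.1273]
orientation: [[0.288, 0.958, 0.005], [0.958, -0.288, -0.001], [0.0, 0.005, -1.0]]
contact_force: [1.0, 0.4, -0.7]
grip_width: 0.0151
```

Run:
```python
from h import *
a,K,T=cam("top");b,K2,T2=cam("side")
cv2.imwrite("pics/t7.png",cv2.resize(a[110:190,195:285],None,fx=8,fy=8,interpolation=cv2.INTER_CUBIC))
cv2.imwrite("pics/s7.png",cv2.resize(b[130:230,170:270],None,fx=6,fy=6,interpolation=cv2.INTER_CUBIC))
s=manip.observe();print(s["tool_pos"],s["orientation"][:,0],s["contact_force"],s["moment"],s["grip_width"])
p=s["tool_pos"];x=s["orientation"][:,0];y=s["orientation"][:,1]
d=np.array([.5505,-.316,0.1])-p;print("in tool now",d@x,d@y)
print(np.degrees(np.arctan2(x[1],x[0])))
```

```text
[ 0.53826157 -0.03252126  0.12432506] [ 2.87298036e-01  9.57841170e-01 -3.62414829e-04] [-0.418849    1.03033544 -1.58539061] [0.01916205 0.07518514 0.00811375] 0.015039265604697873
in tool now -0.2680027212564896 0.09316692672571097
73.30373656999498
```

View pics/t7.png

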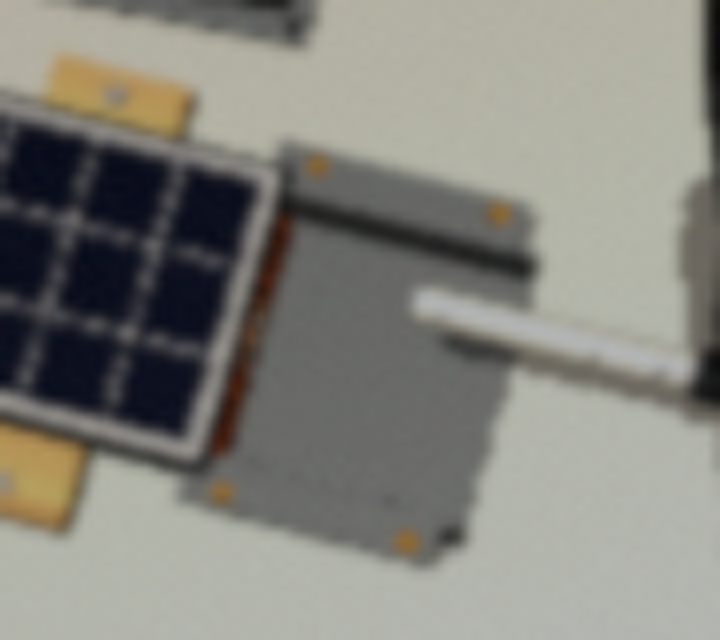

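View pics/s7.png

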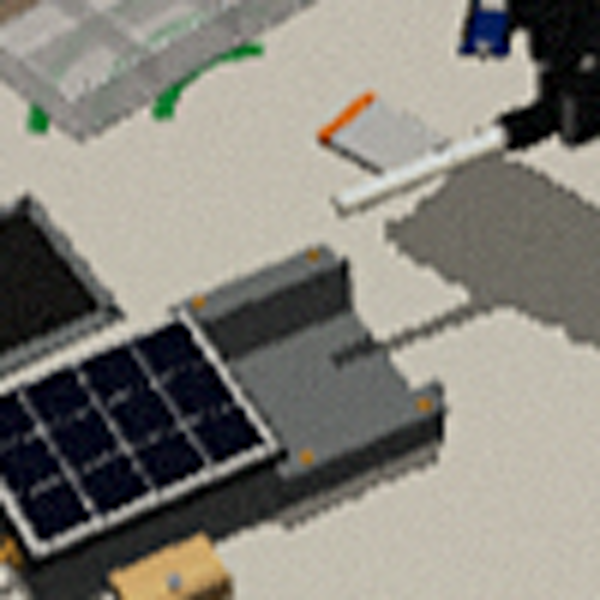

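The sled stayed home (wall line at (280,250) to (225,430), unchanged). I'll check for stick slip by triangulating the tip.

Run:
```python
from h import *
a,K,T=cam("top");b,K2,T2=cam("side")
P1=K@np.linalg.inv(T)[:3];P2=K2@np.linalg.inv(T2)[:3]
p=((417+.5)/8-.5+195,(301+.5)/8-.5+110);q=((342+.5)/6-.5+170,(206+.5)/6-.5+130)
X=cv2.triangulatePoints(P1,P2,np.array(p).reshape(2,1),np.array(q).reshape(2,1)).ravel();print(X[:3]/X[3])
s=manip.observe();print(s["tool_pos"]+.1315*s["orientation"][:,0]+[0,0,.0138])
```

```text
[0.57839509 0.09031133 0.1341362 ]
[0.57524214 0.09371478 0.13702303]
```

>>> servo_tool --deltas '[{"travel": [-0.01,0.004,0],"delta_rot": [0,0,0],"claw": 0.0},{"travel": [-0.02,0.007,0],"delta_rot": [0,0,0],"claw": 0.0},{"travel": [-0.03,0.01,0],"delta_rot": [0,0,0],"claw": 0.0},{"travel": [-0.03,0.01,0],"delta_rot": [0,0,0],"claw": 0.0},{"travel": [-0.03,0.01,0],"delta_rot": [0,0,0],"claw": 0.0},{"travel": [-0.03,0.01,0],"delta_rot": [0,0,0],"claw": 0.0},{"travel": [-0.03,0.01,0],"delta_rot": [0,0,0],"claw": 0.0},{"travel": [-0.03,0.01,0],"delta_rot": [0,0,0],"claw": 0.0},{"travel": [-0.03,0.01,0],"delta_rot": [0,0,0],"claw": 0.0},{"travel": [-0.018,0.007,0],"delta_rot": [0,0,0],"claw": 0.0}]'

```text
time_s: 15.45
tool_pos: [0.5467, -0.3101, 0.1232]
orientation: [[0.291, 0.957, -0.003], [0.957, -0.291, -0.002], [-0.002, -0.002, -1.0]]
contact_force: [-0.7, -0.9, -1.1]
grip_width: 0.015
```

>>> servo_tool --deltas '[{"travel": [-0.01,0.005,0],"delta_rot": [0,0,0],"claw": 0.0},{"travel": [0,0,0],"delta_rot": [0,0,-0.05],"claw": 0.0},{"travel": [0,0,0],"delta_rot": [0,0,-0.09],"claw": 0.0},{"travel": [0,0,0],"delta_rot": [0,0,-0.1],"claw": 0.0},{"travel": [0,0,0],"delta_rot": [0,0,-0.09],"claw": 0.0},{"travel": [0,0,0],"delta_rot": [0,0,-0.056],"claw": 0.0},{"travel": [0,0,0],"delta_rot": [0,0,0],"claw": 0.0},{"travel": [0,0,0],"delta_rot": [0,0,0],"claw": 0.0},{"travel": [0,0,0],"delta_rot": [0,0,0],"claw": 0.0},{"travel": [0,0,0],"delta_rot": [0,0,0],"claw": 0.0}]'

```text
time_s: 16.28
tool_pos: [0.5508, -0.3153, 0.1246]
orientation: [[-0.094, 0.996, -0.0], [0.996, 0.094, 0.0], [0.0, -0.0, -1.0]]
contact_force: [0.5, -0.6, -0.9]
grip_width: 0.015
```

Run:
```python
from h import *
b,K2,T2=cam("side")
cv2.imwrite("pics/s8.png",cv2.resize(b[60:180,260:390],None,fx=5,fy=5,interpolation=cv2.INTER_CUBIC))
s=manip.observe();p=s["tool_pos"];R=s["orientation"];print(p,s["contact_force"])
print("in tool",R.T@(np.array([.5505,-.316,0.0282])-p)*1000,np.degrees(np.arctan2(R[1,0],R[0,0])))
```

```text
[ 0.55075288 -0.31535565  0.12468226] [-0.66388901 -0.87961503 -0.90205954]
in tool [-0.62037361 -0.29275798 96.48230707] 95.41587351645275
```

View pics/s8.png

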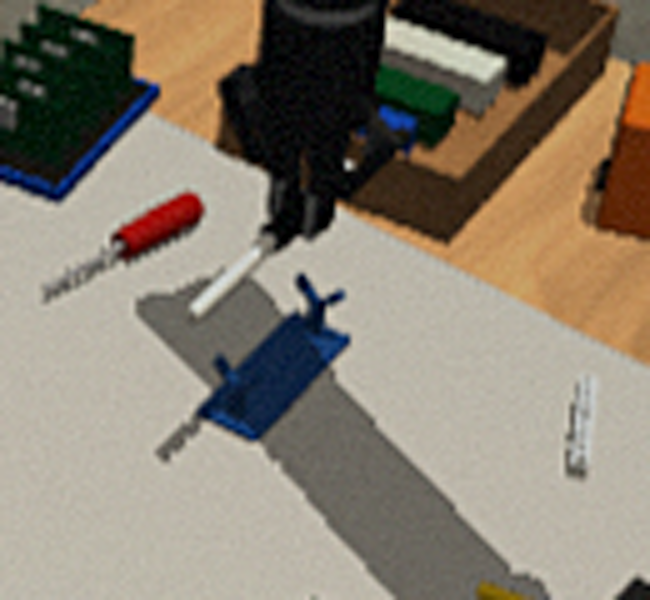

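There is no slip along the stick, and the pose is within 1 mm of the reference. Lowering onto the saddles.

>>> servo_tool --deltas '[{"travel": [-0.0005,0.0005,0.01],"delta_rot": [0,0,0],"claw": 0.0},{"travel": [0,0,0.015],"delta_rot": [0,0,0],"claw": 0.0},{"travel": [0,0,0.02],"delta_rot": [0,0,0],"claw": 0.0},{"travel": [0,0,0.02],"delta_rot": [0,0,0],"claw": 0.0},{"travel": [0,0,0.01],"delta_rot": [0,0,0],"claw": 0.0},{"travel": [0,0,0.008],"delta_rot": [0,0,0],"claw": 0.0},{"travel": [0,0,0.005],"delta_rot": [0,0,0],"claw": 0.0},{"travel": [0,0,0.004],"delta_rot": [0,0,0],"claw": 0.0},{"travel": [0,0,0],"delta_rot": [0,0,0],"claw": 0.0},{"travel": [0,0,0],"delta_rot": [0,0,0],"claw": 0.0}]'

```text
time_s: 17.17
tool_pos: [0.5518, -0.3162, 0.0335]
orientation: [[-0.095, 0.995, 0.001], [0.995, 0.095, -0.001], [-0.001, 0.001, -1.0]]
contact_force: [0.8, 0.0, -1.9]
grip_width: 0.0149
```

>>> servo_tool --deltas '[{"travel": [0,0,0.002],"delta_rot": [0,0,0],"claw": 0.0},{"travel": [0,0,0.0015],"delta_rot": [0,0,0],"claw": 0.0},{"travel": [0,0,0],"delta_rot": [0,0,0],"claw": 0.0},{"travel": [0,0,0],"delta_rot": [0,0,0],"claw": 0.0}]'

```text
time_s: 17.5
tool_pos: [0.5514, -0.3161, 0.0295]
orientation: [[-0.095, 0.995, 0.0], [0.995, 0.095, -0.0], [-0.0, 0.0, -1.0]]
contact_force: [-0.2, -0.2, -0.9]
grip_width: 0.015
```

Run:
```python
from h import *
b,K2,T2=cam("side")
cv2.imwrite("pics/s9.png",cv2.resize(b[60:180,260:390],None,fx=5,fy=5,interpolation=cv2.INTER_CUBIC))
s=manip.observe();p=s["tool_pos"];R=s["orientation"];print(p,s["contact_force"],s["moment"])
```

```text
[ 0.55138139 -0.31605389  0.0295323 ] [ 0.29670445  0.86668158 -1.55828326] [0.02020296 0.02999986 0.02598172]
```

View pics/s9.png

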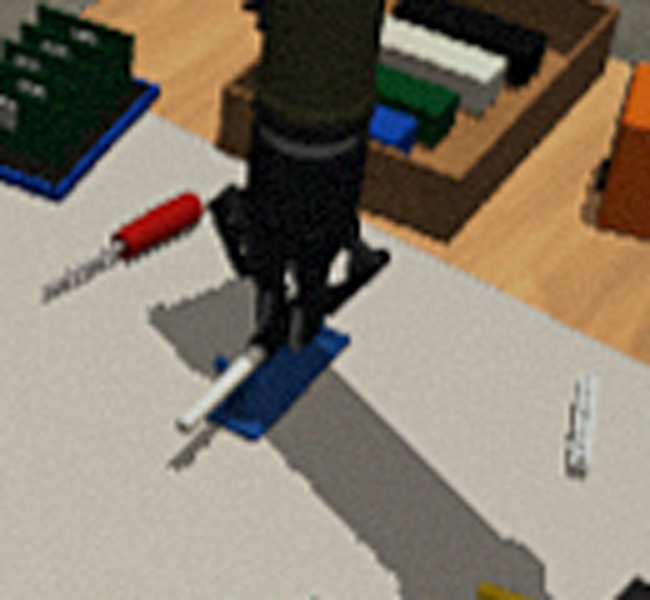

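The stick is about 1.3 mm above where it was gripped, and nothing is touching yet. I'll lower it the last bit, open gently and rise.

>>> servo_tool --deltas '[{"travel": [0,0,0.001],"delta_rot": [0,0,0],"claw": 0.0},{"travel": [0,0,0.0005],"delta_rot": [0,0,0],"claw": 0.0},{"travel": [0,0,0],"delta_rot": [0,0,0],"claw": 0.0},{"travel": [0,0,0],"delta_rot": [0,0,0],"claw": 0.0}]'

```text
time_s: 17.88
tool_pos: [0.5513, -0.3162, 0.0284]
orientation: [[-0.095, 0.995, -0.0], [0.995, 0.095, -0.0], [-0.0, -0.0, -1.0]]
contact_force: [-2.3, 0.6, 4.7]
grip_width: 0.0149
```

>>> servo_tool --deltas '[{"travel": [0,0,0],"delta_rot": [0,0,0],"claw": 0.02},{"travel": [0,0,0],"delta_rot": [0,0,0],"claw": 0.025},{"travel": [0,0,0],"delta_rot": [0,0,0],"claw": 0.035},{"travel": [0,0,0],"delta_rot": [0,0,0],"claw": 0.05},{"travel": [0,0,0],"delta_rot": [0,0,0],"claw": 0.06},{"travel": [0,0,0],"delta_rot": [0,0,0],"claw": 0.06},{"travel": [0,0,0],"delta_rot": [0,0,0],"claw": 0.06},{"travel": [0,0,0],"delta_rot": [0,0,0],"claw": 0.06}]'

```text
time_s: 18.55
tool_pos: [0.5513, -0.316, 0.0278]
orientation: [[-0.095, 0.995, 0.0], [0.995, 0.095, -0.0], [-0.0, 0.0, -1.0]]
contact_force: [0.5, 0.7, 0.3]
grip_width: 0.0597
```

Run:
```python
from h import *
b,K2,T2=cam("side")
cv2.imwrite("pics/s10.png",cv2.resize(b[60:180,260:390],None,fx=5,fy=5,interpolation=cv2.INTER_CUBIC))
s=manip.observe();print(s["tool_pos"],s["contact_force"],s["grip_width"])
```

```text
[ 0.55132429 -0.31593906  0.02779306] [ 0.60412339  0.19914203 -0.11490835] 0.06004332598470306
```

View pics/s10.png

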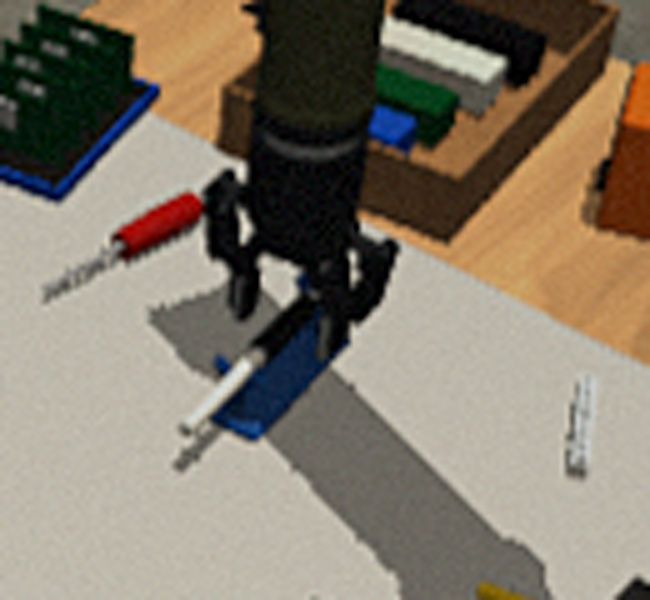

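The stick lies in both saddles and the fingers are clear on either side. I'll rise and back off, then make a final check.

>>> servo_tool --deltas '[{"travel": [0,0,-0.01],"delta_rot": [0,0,0],"claw": 0.06},{"travel": [0,0,-0.02],"delta_rot": [0,0,0],"claw": 0.06},{"travel": [0,0,-0.03],"delta_rot": [0,0,0],"claw": 0.06},{"travel": [0,0,-0.03],"delta_rot": [0,0,0],"claw": 0.06},{"travel": [0,0,-0.03],"delta_rot": [0,0,0],"claw": 0.06},{"travel": [-0.02,0,-0.02],"delta_rot": [0,0,0],"claw": 0.06},{"travel": [-0.03,0,0],"delta_rot": [0,0,0],"claw": 0.06},{"travel": [-0.03,0,0],"delta_rot": [0,0,0],"claw": 0.06},{"travel": [-0.02,0,0],"delta_rot": [0,0,0],"claw": 0.06},{"travel": [0,0,0],"delta_rot": [0,0,0],"claw": 0.06}]'

```text
time_s: 19.43
tool_pos: [0.5588, -0.422, 0.1682]
orientation: [[-0.088, 0.996, -0.0], [0.996, 0.088, -0.004], [-0.004, -0.001, -1.0]]
contact_force: [-1.3, 0.5, 0.2]
grip_width: 0.06
```

>>> servo_tool --deltas '[{"travel": [0,0,0],"delta_rot": [0,0,0],"claw": 0.06},{"travel": [0,0,0],"delta_rot": [0,0,0],"claw": 0.06},{"travel": [0,0,0],"delta_rot": [0,0,0],"claw": 0.06}]'

```text
time_s: 19.68
tool_pos: [0.5615, -0.4135, 0.1683]
orientation: [[-0.097, 0.995, 0.001], [0.995, 0.097, 0.001], [0.001, 0.001, -1.0]]
contact_force: [0.6, 0.5, -0.5]
grip_width: 0.06
```

Run:
```python
from h import *
a,K,T=cam("top");b,K2,T2=cam("side")
a0=cv2.imread("pics/top0.png")
cv2.imwrite("pics/t11.png",cv2.resize(a[140:185,340:430],None,fx=8,fy=8,interpolation=cv2.INTER_CUBIC))
cv2.imwrite("pics/t11b.png",cv2.resize(a[20:300,100:470],None,fx=2,fy=2,interpolation=cv2.INTER_CUBIC))
cv2.imwrite("pics/h11.png",cv2.resize(a[110:190,195:285],None,fx=8,fy=8,interpolation=cv2.INTER_CUBIC))
s=manip.observe();print(s["time_s"],s["tool_pos"],s["contact_force"],s["grip_width"])
```

```text
19.7833 [ 0.56140925 -0.4138429   0.16827108] [ 0.27391657 -0.0830525  -0.65045517] 0.06020804604635884
```

View pics/t11.png

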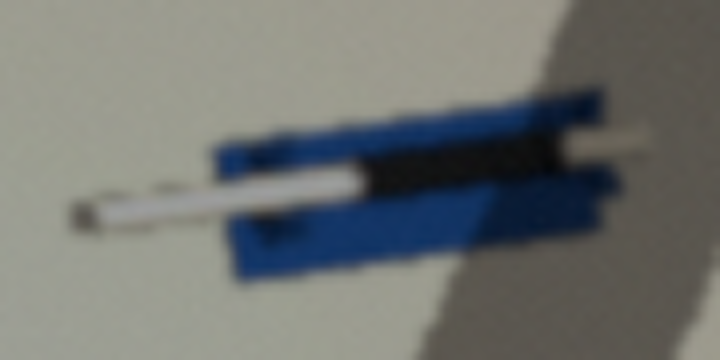

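View pics/t11b.png

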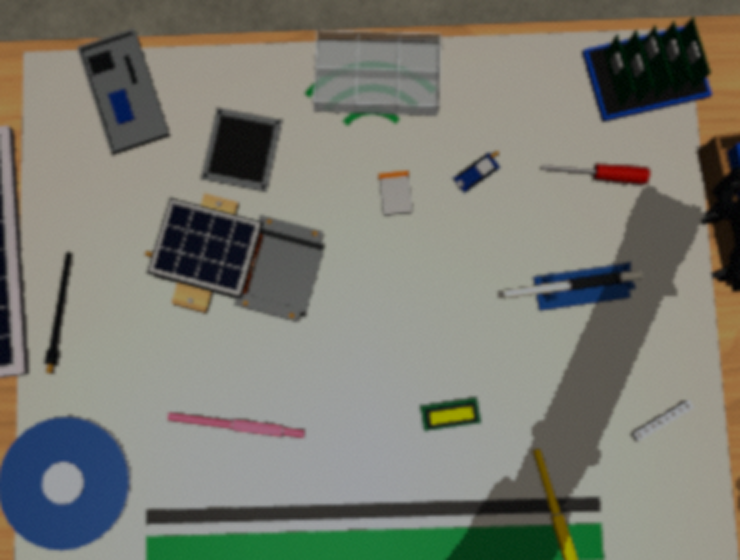

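View pics/h11.png

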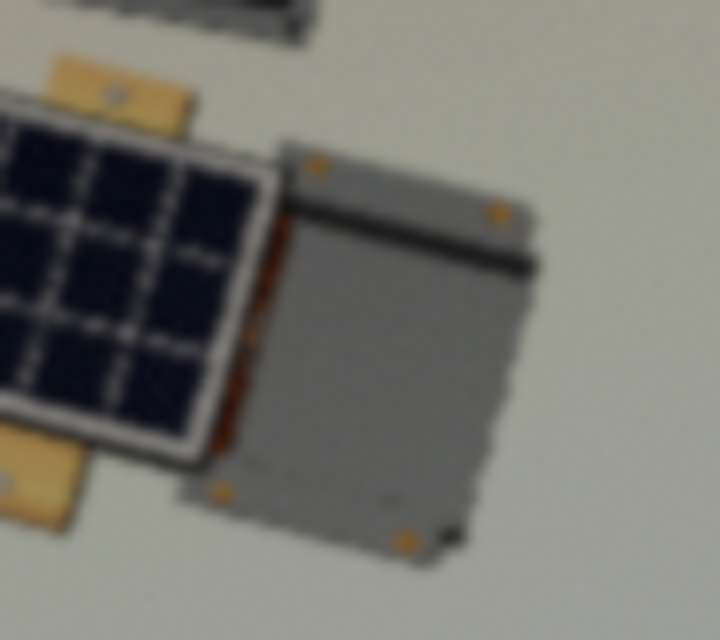

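The stick is back at its original pixels: tip (75,215), handle 363–562 and tail about 650 in the crop. The sled is unchanged against its stop and the bystanders sit where they were. Handing in.

```bash
python3 -c "
from bench import ticket; print(ticket.sign_off())"
```

```text
the job is handed in; nothing more can be done
None
```

I took the push stick from its blue rest and nudged the sled along its bay until its nose met the hidden stop. Then I laid the stick back in the rest and handed the job in at about 20 s of the 56 s allowed; no verdict was reported.

- **Sled:** It slid about 36 mm at 1 to 1.5 mm per row, with about 2 N of friction. At the stop the force climbed at about 5 N/mm, matching the rubber face. The highest wrist reading was about 9 N, under the 15 N forcing limit. The wall stayed in the same place in the pictures after I backed off. The stop itself can't be seen, so contact rests on the force reading and on the sled's depth. That depth is at the near end of the stop's possible range.
- **Stick:** It lies in both saddles at the same pixels as at the start, released, with the gripper clear of it.
- **Bystanders:** By eye, none had moved in the last top view; I did not measure them.
- **Disagreement:** The triangulated stick tip differed from the arm's own position by about 3 to 6 mm. I put this down to calibration and picking error rather than slip, because the stick went back to its original place.

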